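Uncover the pearl and hold the mirror on it

ROBOT

A 6-joint arm with a two-finger parallel gripper is mounted at the origin on the work surface. World frame = base frame: x ahead of the robot, y to its left, z up, the work surface at z = 0. Lengths are in mm, angles in rad, forces in N, time in s.
With the tool pointing down it reaches from about 300 to 875 mm from the base axis. Payload 4.2 kg.
Tool frame: the origin (TCP) lies at the centre of the arm's flange, where the gripper is bolted on; the fingertips stand 173 mm ahead of it and the grasp point (between the pads) lies 155 mm ahead of it (tip_extent is the distance from the TCP to the fingertips, in mm); z points along the fingers, y is the direction in which the jaws open and shut (so a half turn about z gives the same grasp; the last joint's range is limited). The gripper opens to 85 mm and grips with 20 to 120 N. Pads are 22 mm wide; open, the fingers measure 114 mm over their backs; the gripper's body (76 mm by 85 mm) begins 54 mm behind the grasp point. The pads swing forward as they close: fully open they stand 13 mm farther back than shut.
Start: joints at [1.211, 0.32, 1.565, -0, 1.257, -0.02], TCP at [191.643, 542.122, 404.738] pointing down, gripper open.
Joint ranges: [-3.11, 3.11], [-0.84, 2.01], [0.21, 2.61], [-1.34, 4.49], [0.05, 2.63], [-2.56, 2.56]. Speed limits (rad/s): [2.57, 2.57, 3.14, 3.14, 3.14, 3.14].

INTERFACE

Orientations are given as [roll, pitch, yaw] about the fixed x, y, z axes, in that order (R = Rz(yaw) Ry(pitch) Rx(roll)).
In Python, from bench import * gives the robot as it stands.
- The arm moves only by the shell command python3 -m handwheel 'ROWS' [FORCE]. ROWS is JSON, a list of rows, each a list of 3 entries, a list of its own where there are three numbers: the shift along the tool's x, y, z in units of 40 mm (1.0 is 40 mm), then the turn, a rotation vector about the tool's x, y, z in units of 8 degrees (1.0 is 8 degrees), then the closure, from 0 (fully open) to 1 (shut). A call has 1 to 8 rows; each row shifts and turns the commanded pose from where the row before left it, along the tool's axes as they then stand; what a row does not reach is not made up. A row lasts 1/8 s, in which the tool goes at most 62.5 mm and 10.7 degrees, less where a joint would pass 70% of its speed; a pose out of reach is approached as far as the arm can. A call is refused whole if a number of a shift passes 1 or a number of a turn 1, either way. A call with a gripper value outside its range is refused whole. The fingers move at their own pace and stop on an object; FORCE is the grip in N (left out, the last holds). Time passes only in rows, so rows that do not move let the fingers close. It gives the time, the measured TCP pose, the force and the opening at its end, in the units of the state.
- observe(): the state, without advancing time (a new reading comes with each control period).
- capture(name): name is "side" or "top"; returns the picture (420x560x3 uint8, red, green, blue); there is no depth.
- calibration(name): a dict with "vfov" (degrees; the focal length in pixels is half the picture's height over the tangent of half this angle, whatever the lens; pixels are square), "cx", "cy" (the principal point, pixels), "D" ([k1, k2, p1, p2, k3] as OpenCV has them; the pictures are not rectified), "position" and "orientation" of the camera in the world. Camera axes: x right, y up, looking along -z (the intrinsics and any distortion apply to the point x, -y, -z); pixel columns grow to the right and rows downward; lengths in mm; the calibration is good to about 2 mm. A picture is of the moment at which its call begins. calibration takes no time and is no camera call.
- job_done(): hands the job in, once; it reports no verdict.
The state is a dict: "t": time; "qpos": joint angles; "joint_velocities": joint speeds; "joint_efforts": joint torques, N m; "tcp_pos": TCP position; "eef_rot": TCP orientation; "wrist_force": force on the tool from outside, world axes, zero at the start; "ft_torque": the same for the moment, N m; "finger_gap": finger opening in mm.
Only numpy, scipy, OpenCV 4.12 (cv2) and the standard library are available. Lean on these libraries where they do the work, as an engineer would, in place of code of your own. Each camera call takes 0.05 s, during which the arm holds its last target. There are 200 camera calls.

TASK

Lift the aluminium dust cap off the ring stand by its knob and set it down gently, upright, in the round wooden cap holder. Then swing the sprung inspection mirror by its upright lever post until the bench camera sees the pearl centred in the mirror, and finish while still holding the lever there, because it springs back when let go. Do not touch the mirror glass or the pearl, and leave everything else on the bench where it stands.

Things in the scene. Friction and masses are not known exactly. Their poses are not given: they have to be found in the camera images.
- viewer: Fixed viewer: dark steel base bar (270 x 50 x 12 mm) with a white bench camera (115 mm high, back end 260 mm from the pivot) at one end and a round mirror at the other. Origin on the bench below the mirror's pivot; the camera lies at -45 degrees (clockwise from above) from its x axis. The optical axis is level, 90 mm above the bench, and crosses the pivot axis.
- lens (a point): Centre of the camera's front lens, 127 mm from the mirror's pivot axis, 90 mm above the bench.
- mirror: Round upright mirror (61 mm across, 8 mm thick) on an upright pivot, and its lever. Origin at the centre of the reflecting face, on the pivot, 90 mm above the bench; x axis = its level outward normal. The camera sees the pearl centred when this normal halves the angle, seen from above, between the directions to the lens and to the pearl. Keep off the glass.
- pivot (a point): Point on the mirror's pivot axis, 55 mm above the bench. Here the mirror turns up to 1.1 rad counter-clockwise (from above) from its rest stop, where its normal points 32 degrees clockwise of the viewer's x axis (13 degrees counter-clockwise of the direction to the lens). A spring (0.15 + 0.25 x angle N m) always pulls it back to rest: 2.5 to 4.5 N at the lever post.
- lever_top (a point): Centre of the top of the lever's post, an upright round aluminium bar 12 mm in diameter, 60 to 140 mm above the bench, joined to the mirror's back by a thin level rod 66 mm above the bench. Its axis is 85 mm from the pivot, straight behind the mirror (along its -x axis). It turns with the mirror. Grip it from above.
- sight: Unseen frame for the camera's line of sight after the mirror: origin at the centre of the mirror face, x axis along the reflected line, level. It turns twice as far as the mirror. The camera's view takes in 14 mm to either side of this line; centred means that the pearl lies on it.
- stand: Fixed dark steel ring stand: foot 64 mm across, thin column, and a flat round seat 54 mm across whose top is 60 mm above the bench. A brass ring is clamped upright on it. Origin under its centre, on the bench. It stands 100 to 195 mm from the mirror's pivot.
- pearl: The pearl, a 10 mm white ball on top of the ring; origin at its centre, 90 mm above the bench on the stand's axis, level with camera and mirror. Hidden under the cap at first.
- cap: Loose aluminium dust cap over the ring, on the stand's seat: upside-down cup, 50 mm outside, 44 mm inside, 44 mm high, about 60 g, with a black knob on top (14 mm in diameter, 44 to 68 mm above the cap's rim). Origin at the centre of its lower rim, z up. Lift it at least 40 mm straight up to clear the ring and pearl.
- holder: Fixed round wooden cap holder, a straight-walled open cup 66 mm across on an 80 mm foot, 20 mm high: inside 58 mm across, its floor 6 mm above the bench. Origin under its centre, on the bench.
- dish: Bystander: shallow white ceramic stone dish, 90 mm across, 16 mm high, loose. Origin under its centre.
- oil: Bystander: amber glass bottle, 36 mm across, 85 mm high, loose. Origin under its centre.
- wax: Bystander: glass jar with metal cap, 48 mm across, 45 mm high, loose. Origin under its centre.
- graver: Bystander: graver with wooden handle, 130 mm long, lying. Origin under its middle, x along its length.
- brush: Bystander: bench brush, 160 mm long, lying. Origin under its middle, x along its length.
- burs: Bystander: round white bur stand, 90 mm across, 67 mm high with its steel burs, loose. Origin under its centre.
- loupe: Bystander: black eye loupe, 38 mm across, 32 mm high, loose. Origin under its centre.
Things that resemble listed ones, but are neither listed nor needed, are in the scene too. What is shaped like the cap but blue, pink or turquoise is not meant.

How it is judged:
By the outcome, as a careful person would: the job done as asked, in the order asked, and still so for the second after the job is handed in, while the arm keeps its last pose, push and grip.
It also fails if it takes over 58 s, if anything falls off the work surface, if the arm or the gripper's body presses on something with over 40 N, if the wrist force passes 120 N, or if a joint passes its speed limit or range.

## Working session

There is one attempt and no reset: what is moved stays moved. The work goes in short steps, Python scripts to look and compute and a shell command to move; the robot and the scene stay as the last step left them, time stands still between calls to the robot, and variables do not carry over. Pictures are saved under pics/ and viewed, about 8 in all and at most 12, crops included, and the job is handed in when it is done.

```bash
mkdir -p pics; python3 - <<'E'
from bench import *
import cv2
for n in("top","side"):
    cv2.imwrite(f"pics/{n}0.png",capture(n)[:,:,::-1]); print(n,calibration(n))
print(observe())
E
```

```text
top {'vfov': 54.068570767011295, 'cx': 279.8542024220734, 'cy': 210.2315445542198, 'D': array([-0.03190387,  0.        ,  0.        ,  0.        ,  0.        ]), 'position': array([ 378.32845594,   36.86468824, 1104.60876234]), 'orientation': array([ 1.46359262e-01,  1.44578391e-03, -1.55259960e+00])}
side {'vfov': 49.37951241692048, 'cx': 274.45589248128397, 'cy': 206.6341092070898, 'D': array([-0.0030927,  0.       ,  0.       ,  0.       ,  0.       ]), 'position': array([ -46.63924798, -705.8321896 ,  712.84172459]), 'orientation': array([ 0.99597162, -0.02068963, -0.6632656 ])}
{'t': 0.1, 'qpos': array([ 1.21099951e+00,  3.20264658e-01,  1.56554258e+00,  1.77590561e-05,
        1.25741890e+00, -1.99971113e-02]), 'joint_velocities': array([ 2.00436198e-03, -2.91935799e-03, -3.81865840e-03,  7.87012123e-05,
       -6.69482869e-04, -2.18439785e-05]), 'joint_efforts': array([ 2.69006094e-03, -4.16405547e+01, -2.34708756e+01,  7.96828715e-06,
        4.81150579e-03, -4.84379470e-07]), 'tcp_pos': array([191.59280625, 541.99345249, 403.95064632]), 'eef_rot': array([-3.13995983e+00, -4.95447007e-05,  2.80178742e+00]), 'wrist_force': array([-0.37569229,  1.01623601, -0.28881591]), 'ft_torque': array([-0.03150244,  0.03860814,  0.01444999]), 'finger_gap': 85.5925025486918}
```

View pics/top0.png

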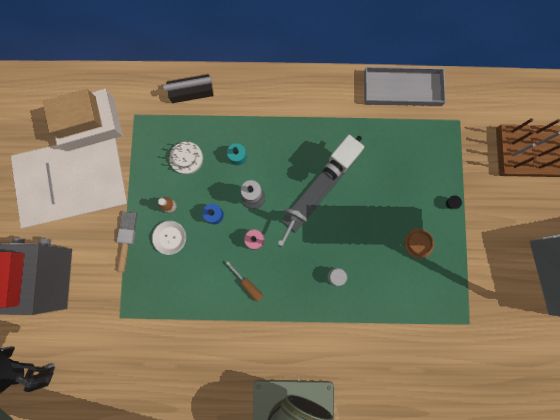

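View pics/side0.png

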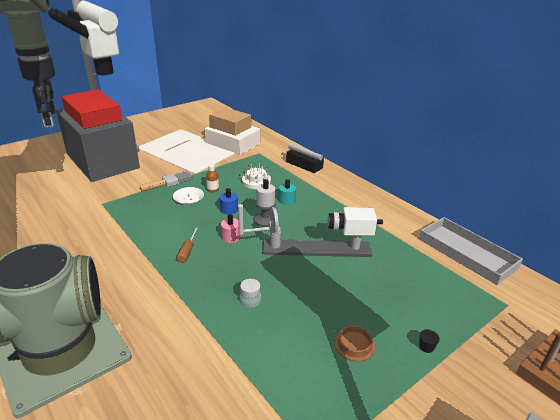

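Top view: the aluminium cap is at about (251,192), the lever post at (282,242), the mirror at (295,216), the camera body at (346,153) and the holder at (420,243). Side view: the cap is at (265,195), the post at (240,222) and the holder at (355,343). Next, enlarged crops.

```bash
python3 - <<'E'
import cv2,numpy as np
a=cv2.imread("pics/top0.png")[130:270,220:380]; b=cv2.imread("pics/side0.png")[170:270,215:395]
a=cv2.resize(a,None,fx=3.6,fy=3.6,interpolation=cv2.INTER_CUBIC)
b=cv2.resize(b,None,fx=4.4,fy=4.4,interpolation=cv2.INTER_CUBIC)
cv2.imwrite("pics/topc.png",a);cv2.imwrite("pics/sidec.png",b)
E
```

```text
(no output)
```

View pics/topc.png

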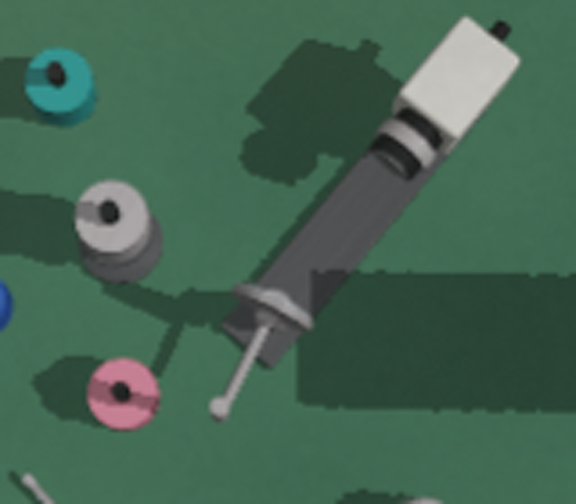

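View pics/sidec.png

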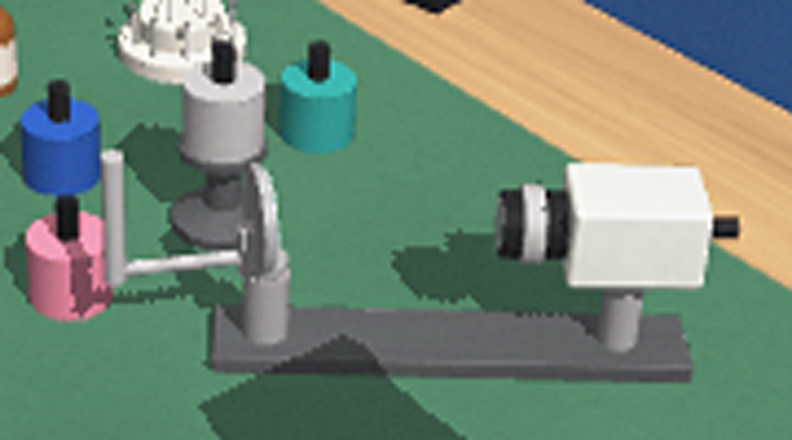

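The crops show the knob top at topc (109,210) / sidec (223,43), the post top at topc (220,407) / sidec (113,155), and the back top edge of the camera body at topc (467,16)-(519,60). The pink cap stands close to the lever.

```bash
cat >h.py <<'E'
from bench import *
import cv2,numpy as np
from scipy.spatial.transform import Rotation as Ro
def cam(n):
    c=calibration(n); f=210/np.tan(np.radians(c["vfov"]/2))
    K=np.array([[f,0,c["cx"]],[0,f,c["cy"]],[0,0,1]])
    R=Ro.from_euler("xyz",c["orientation"]).as_matrix()
    return K,c["D"],R@np.diag([1,-1,-1]),c["position"]
def ray(n,p):
    K,D,R,o=cam(n); u=cv2.undistortPoints(np.array([[p]],float),K,D)[0,0]
    d=R@[u[0],u[1],1]; return o,d/np.linalg.norm(d)
def plane(n,p,z):
    o,d=ray(n,p); return o+d*(z-o[2])/d[2]
def tri(p,q):
    A=0;b=0
    for n,x in(("top",p),("side",q)):
        o,d=ray(n,x);M=np.eye(3)-np.outer(d,d);A=A+M;b=b+M@o
    return np.linalg.solve(A,b)
def proj(n,P):
    K,D,R,o=cam(n); return cv2.projectPoints(np.array([R.T@(np.array(P,float)-o)]),np.zeros(3),np.zeros(3),K,D)[0][0,0]
E
python3 - <<'E'
from h import *
np.set_printoptions(precision=1,suppress=True)
T=lambda u,v:(220-.36+u/3.6,130-.36+v/3.6)
S=lambda u,v:(215-.39+u/4.4,170-.39+v/4.4)
for nm,t,s,z in(("knob",T(109,210),S(223,43),128),("post",T(220,407),S(113,155),140)):
    print(nm,tri(t,s),plane("top",t,z),plane("side",s,z))
k=[plane("top",T(*p),115) for p in((467,16),(519,60),(455,140))]
b=(k[0]+k[1])/2; print("back",b,k)
for p in((225,325),(268,368),(410,206)):print("bar",plane("top",T(*p),12))
for n,box in(("top",(395,215,450,270)),("side",(325,315,385,365))):
    im=cv2.imread(f"pics/{n}0.png")[box[1]:box[3],box[0]:box[2]]
    h=cv2.cvtColor(im,cv2.COLOR_BGR2HSV); m=((h[...,0]<20)&(h[...,1]>90)).astype(np.uint8)
    c=max(cv2.findContours(m,0,1)[0],key=cv2.contourArea); e=cv2.fitEllipse(c)
    p=(e[0][0]+box[0],e[0][1]+box[1]);print(n,e,p,plane(n,p,20 if n=="side" else 12),plane(n,p,8))
E
```

```text
knob [576.5 113.3 129.5] [575.4 114.3 128. ] [579.7 114.7 128. ]
post [445.4  36.3 141. ] [443.7  37.3 140. ] [448.1  36.6 140. ]
back [ 704.4 -147.4  115. ] [array([ 719.9, -129.5,  115. ]), array([ 688.9, -165.3,  115. ]), array([ 631.2, -120.6,  115. ])]
bar [513.3  34.8  12. ]
bar [481.8   2.4  12. ]
bar [ 605.9 -102.8   12. ]
top ((23.817188262939453, 28.040212631225586), (27.70693588256836, 29.066375732421875), 132.1365966796875) (418.81718826293945, 243.0402126312256) [ 457.7 -330.    12. ] [ 458.  -331.3    8. ]
side ((29.495065689086914, 28.35706901550293), (33.782615661621094, 40.043975830078125), 111.20531463623047) (354.4950656890869, 343.35706901550293) [ 450.4 -342.4   20. ] [ 459.  -336.1    8. ]
```

```bash
python3 - <<'E'
from h import *
np.set_printoptions(precision=1,suppress=True)
T=lambda u,v:(220-.36+u/3.6,130-.36+v/3.6)
S=lambda u,v:(215-.39+u/4.4,170-.39+v/4.4)
for nm,p,z in(("mirL",(236,288),90),("mirR",(311,325),90),("rodend",(266,325),66),("rod0",(222,403),66),("lensL",(372,146),90),("lensR",(411,176),90),("plug",(506,27),90)):print(nm,plane("top",T(*p),z))
for nm,p,z in(("mirtop",(260,165),120.5),("mirbot",(265,272),59.5),("base",(265,335),12),("lensf",(505,228),90),("plug",(738,228),90)):print(nm,plane("side",S(*p),z))
for piv in((520,-3.6),(508.2,23.2),(510,12)):print(proj("top",[*piv,90]),[3.6*(a-b+.36) for a,b in zip(proj("top",[*piv,90]),(220,130))],[4.4*(a-b+.39) for a,b in zip(proj("side",[*piv,90]),(215,170))])
E
```

```text
mirL [529.6  27.8  90. ]
mirR [504.7 -24.4  90. ]
rodend [507.1   5.9  66. ]
rod0 [451.5  36.   66. ]
lensL [632.2 -66.1  90. ]
lensR [611.1 -93.5  90. ]
plug [ 721.  -161.5   90. ]
mirtop [523.4   6.7 120.5]
mirbot [517.7  -7.1  59.5]
base [521.4  -4.   12. ]
lensf [621.9 -85.3  90. ]
plug [ 725.3 -161.2   90. ]
[297.7 213.7] [np.float64(281.13870890833925), np.float64(302.5008581092282)] [np.float64(265.6244350068046), np.float64(222.23009708714693)]
[286.9 218.2] [np.float64(242.11264085834833), np.float64(318.73945745849664)] [np.float64(218.7826290514669), np.float64(207.1387460168504)]
[291.4 217.5] [np.float64(258.37358502888964), np.float64(316.4427851360833)] [np.float64(233.69988407193475), np.float64(215.31877701578435)]
```

Cross-checked geometry:
- Pivot: about (520.5,-1). Camera direction: about -38.3°, so the rest normal is about -25.3°.
- Knob: about (577,114). Holder: about (458,-333).
- The jaws already lie at about 70° in the world, which suits the lever too, so I'll keep this yaw.

Now moving above the cap.

```bash
cat >>h.py <<'E'
def to(P):
    "shift from the measured TCP to TCP target P, tool axes, units of 40 mm"
    s=observe(); R=Ro.from_euler("xyz",s["eef_rot"]).as_matrix()
    print("t",s["t"],"tcp",s["tcp_pos"].round(1),"rot",s["eef_rot"].round(3),"F",s["wrist_force"].round(1),"gap",round(s["finger_gap"],1),"units",(R.T@(np.array(P)-s["tcp_pos"])/40).round(3))
E
python3 -m handwheel '[[[-0.97,-0.53,0],[0,0,0],0],[[-0.97,-0.53,0],[0,0,0],0],[[-0.97,-0.53,0],[0,0,0],0],[[-0.97,-0.53,0],[0,0,0],0],[[-0.97,-0.53,0],[0,0,0],0],[[-0.97,-0.53,0],[0,0,0],0],[[-0.97,-0.53,0],[0,0,0],0],[[-0.97,-0.53,0],[0,0,0],0]]' 40
python3 -m handwheel '[[[-0.97,-0.53,0],[0,0,0],0],[[-0.97,-0.53,0],[0,0,0],0],[[-0.97,-0.53,0],[0,0,0],0],[[-0.97,-0.53,0],[0,0,0],0],[[0,0,0],[0,0,0],0],[[0,0,0],[0,0,0],0],[[0,0,0],[0,0,0],0]]'
python3 -c "
from h import *
to([577,114,281])"
```

```text
t: 1.1
tcp_pos: [428.5, 277.5, 404.4]
eef_rot: [-3.141, -0.0, 2.802]
wrist_force: [0.6, -0.9, 0.5]
finger_gap: 85.8
t: 1.98
tcp_pos: [545.2, 147.9, 404.7]
eef_rot: [3.142, -0.001, 2.803]
wrist_force: [0.4, -0.2, -0.3]
finger_gap: 85.0
t 1.975 tcp [545.2 147.9 404.7] rot [ 3.142e+00 -1.000e-03  2.803e+00] F [ 0.4 -0.2 -0.3] gap 85.0 units [-1.034 -0.534  3.091]
```

```bash
python3 -m handwheel '[[[-0.52,-0.27,0],[0,0,0],0],[[-0.51,-0.26,0],[0,0,0],0],[[0,0,0.7],[0,0,0],0],[[0,0,0.7],[0,0,0],0],[[0,0,0.6],[0,0,0],0],[[0,0,0],[0,0,0],0],[[0,0,0],[0,0,0],0]]'
python3 - <<'E'
from h import *
to([577,114,281])
a=capture("side")[:,:,::-1][120:230,190:340]; b=capture("top")[:,:,::-1][140:240,190:310]
a=cv2.resize(a,(600,440),interpolation=2); b=cv2.resize(b,(600,500),interpolation=2)
cv2.imwrite("pics/s1.png",a)
print(proj("side",[577,114,128]),proj("side",[577,114,104]))
E
```

```text
t: 2.85
tcp_pos: [578.5, 113.0, 325.6]
eef_rot: [3.141, 0.002, 2.801]
wrist_force: [0.9, -0.2, 0.2]
finger_gap: 85.2
t 2.85 tcp [578.5 113.  325.6] rot [3.141e+00 2.000e-03 2.801e+00] F [ 0.9 -0.2  0.2] gap 85.2 units [0.045 0.012 1.115]
[264.62528951 179.78936823] [264.54278302 187.77849942]
```

View pics/s1.png

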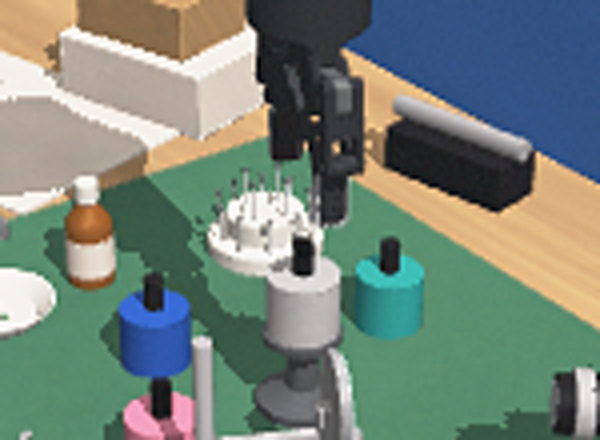

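The open fingers straddle the knob, which sits at side px (265.7,180), within about 1 px of the prediction. Lowering and gripping.

```bash
python3 -m handwheel '[[[0,0,0.5],[0,0,0],0],[[0.03,0,0.4],[0,0,0],0],[[0,0,0.2],[0,0,0],0],[[0,0,0],[0,0,0],0.3],[[0,0,0],[0,0,0],0.5],[[0,0,0],[0,0,0],0.6],[[0,0,0],[0,0,0],0.7],[[0,0,0],[0,0,0],0.8]]' 40
python3 -m handwheel '[[[0,0,0],[0,0,0],0.9],[[0,0,0],[0,0,0],1],[[0,0,0],[0,0,0],1],[[0,0,0],[0,0,0],1]]' 40
python3 -c "
from h import *
to([577,114,281])"
```

```text
t: 3.95
tcp_pos: [576.6, 113.8, 280.9]
eef_rot: [3.141, 0.0, 2.802]
wrist_force: [-0.2, 1.2, 0.2]
finger_gap: 17.1
t: 4.45
tcp_pos: [576.5, 113.8, 280.6]
eef_rot: [-3.142, -0.0, 2.802]
wrist_force: [0.8, 0.9, 0.1]
finger_gap: 12.2
t 4.45 tcp [576.5 113.8 280.6] rot [-3.142 -0.     2.802] F [0.8 0.9 0.1] gap 12.2 units [-0.011  0.01  -0.009]
```

```bash
python3 -m handwheel '[[[0,0,-0.15],[0,0,0],1],[[0,0,-0.4],[0,0,0],1],[[0,0,-0.4],[0,0,0],1],[[0,0,-0.4],[0,0,0],1],[[0,0,-0.4],[0,0,0],1],[[0,0,-0.4],[0,0,0],1],[[0,0,0],[0,0,0],1],[[0,0,0],[0,0,0],1]]'
python3 - <<'E'
from h import *
to([458,-333,360])
a=capture("side")[:,:,::-1];b=capture("top")[:,:,::-1]
cv2.imwrite("pics/s2full.png",a);cv2.imwrite("pics/t2full.png",b)
l=cv2.resize(a[130:240,215:315],(400,440),interpolation=2); r=cv2.resize(b[205:280,383:453],(400,428),interpolation=2)
cv2.imwrite("pics/v2.png",np.hstack([l[:428],r]))
E
```

```text
t: 5.45
tcp_pos: [576.3, 113.7, 366.3]
eef_rot: [-3.141, -0.001, 2.802]
wrist_force: [-0.1, -0.4, -0.3]
finger_gap: 12.3
t 5.45 tcp [576.3 113.7 366.3] rot [-3.141e+00 -1.000e-03  2.802e+00] F [-0.1 -0.4 -0.3] gap 12.3 units [ -0.935 -11.515   0.161]
```

View pics/v2.png

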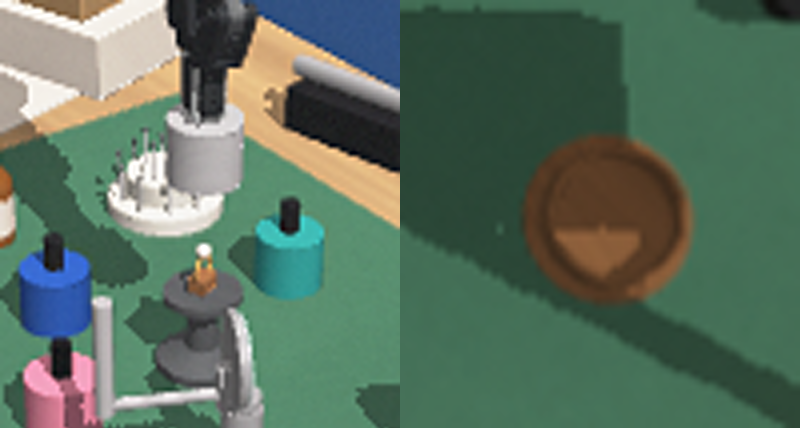

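The cap lifted cleanly and the pearl is visible at side px (265.6,192). In the top crop the holder's foot is centred near px (419.5,243) and its rim circle near (420.6,243). Next, refining the holder and pearl positions.

```bash
python3 - <<'E'
from h import *
np.set_printoptions(precision=1,suppress=True)
print("foot",plane("top",(419.5,243.1),5),"rim",plane("top",(420.6,243.1),20),"side",plane("side",(354.5,343.4),6))
im=cv2.imread("pics/s2full.png").astype(int); sub=im[185:200,258:274]
m=(sub.min(2)>150); ys,xs=np.nonzero(m); print(len(xs)); p=(xs.mean()+258,ys.mean()+185); print(p,plane("side",p,90))
t=cv2.imread("pics/t2full.png");
b=cv2.resize(t[205:280,383:453],(700,750),interpolation=2)[130:550,200:520]
b=cv2.convertScaleAbs(b,alpha=2)
s=cv2.resize(cv2.imread("pics/s2full.png")[315:370,325:385],(480,440),interpolation=2)[:420]
cv2.imwrite("pics/h.png",np.hstack([b,s]))
P=[proj("top",[458,-332,20]),proj("side",[458,-332,20]),proj("top",[458,-332,6])]
print(P,(P[0]-(383,205)+.45)*10-(200,130),(P[1]-(325,315)+.44)*8+(320,0))
E
```

```text
foot [ 458.1 -334.2    5. ] rim [ 457.1 -332.1   20. ] side [ 460.3 -335.1    6. ]
45
(np.float64(262.93333333333334), np.float64(187.6)) [588.4 136.1  90. ]
[array([420.6, 242.8]), array([353.3, 338.1]), array([418.8, 243.1])] [180.2 252. ] [550.1 188.2]
```

View pics/h.png

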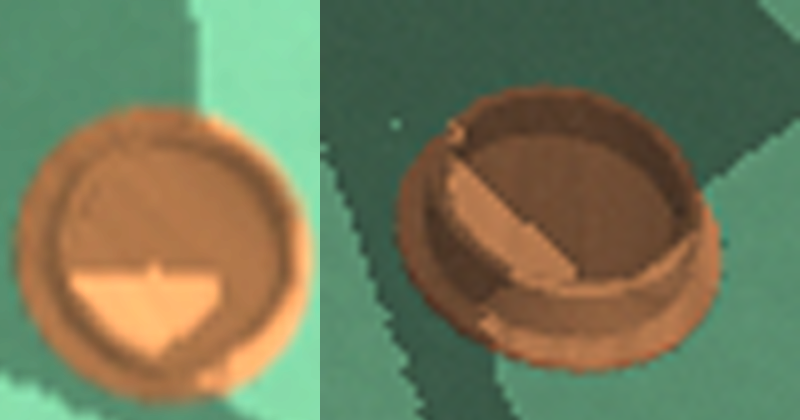

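```bash
python3 -m handwheel '[[[0,0,-0.4],[0,0,0],1],[[-0.05,-0.5,-0.2],[0,0,0],1],[[-0.07,-0.8,0],[0,0,0],1],[[-0.07,-0.8,0],[0,0,0],1],[[-0.07,-0.8,0],[0,0,0],1],[[-0.07,-0.8,0],[0,0,0],1],[[-0.07,-0.8,0],[0,0,0],1],[[-0.07,-0.8,0],[0,0,0],1]]'
python3 -m handwheel '[[[-0.07,-0.8,0],[0,0,0],1],[[-0.07,-0.8,0],[0,0,0],1],[[-0.07,-0.8,0],[0,0,0],1],[[-0.07,-0.8,0],[0,0,0],1],[[-0.07,-0.8,0],[0,0,0],1],[[-0.07,-0.8,0],[0,0,0],1],[[0,0,0],[0,0,0],1],[[0,0,0],[0,0,0],1]]'
python3 -c "
from h import *
to([460,-334,255])"
```

```text
t: 6.55
tcp_pos: [522.5, -94.4, 391.5]
eef_rot: [-3.141, 0.001, 2.801]
wrist_force: [0.0, 0.0, 0.0]
finger_gap: 12.0
t: 7.55
tcp_pos: [474.8, -279.1, 391.1]
eef_rot: [3.141, 0.0, 2.801]
wrist_force: [0.4, 0.4, -1.3]
finger_gap: 12.2
t 7.55 tcp [ 474.8 -279.1  391.1] rot [3.141 0.    2.801] F [ 0.4  0.4 -1.3] gap 12.2 units [-0.109 -1.419  3.402]
```

```bash
python3 -m handwheel '[[[-0.05,-0.7,0],[0,0,0],1],[[-0.06,-0.72,0],[0,0,0],1],[[0,0,0.9],[0,0,0],1],[[0,0,0.9],[0,0,0],1],[[0,0,0.9],[0,0,0],1],[[0,0,0.77],[0,0,0],1],[[0,0,0],[0,0,0],1],[[0,0,0],[0,0,0],1]]'
python3 - <<'E'
from h import *
to([460,-334,252])
a=capture("side")[:,:,::-1];b=capture("top")[:,:,::-1]
cv2.imwrite("pics/s3full.png",a);cv2.imwrite("pics/t3full.png",b)
l=cv2.resize(a[300:370,320:390],(420,420),interpolation=2); r=cv2.resize(b[213:268,388:438],(382,420),interpolation=2)
cv2.imwrite("pics/v3.png",cv2.convertScaleAbs(np.hstack([l,r]),alpha=1.6)[:, :800])
for n in("side","top"):print(n,proj(n,[460,-334,29]),proj(n,[460,-334,73]),proj(n,[460,-334,20]))
E
```

```text
t: 8.55
tcp_pos: [461.3, -333.9, 253.2]
eef_rot: [-3.141, 0.002, 2.803]
wrist_force: [-0.0, -1.2, -1.0]
finger_gap: 12.2
t 8.55 tcp [ 461.3 -333.9  253.2] rot [-3.141e+00  2.000e-03  2.803e+00] F [-0.  -1.2 -1. ] gap 12.2 units [ 0.029 -0.014  0.03 ]
side [355.33568601 335.0623322 ] [358.08077395 318.98790015] [354.79240131 338.24308472]
top [422.45844778 241.76870727] [428.40684374 240.53953519] [421.29993679 242.00799842]
```

View pics/v3.png

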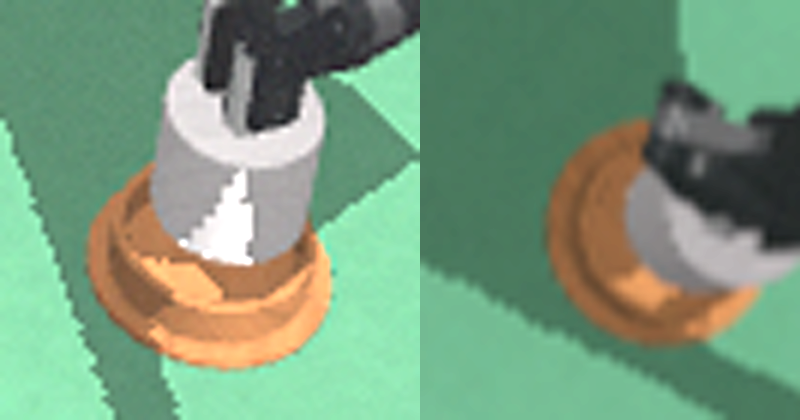

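In the side crop the cap's lower rim is centred near px (357.9,334.6), and in the top crop near (424.1,241.2). Both views put it about (+2.5,-3) mm off the holder's centre. I'll correct that and lower gently while watching the force.

```bash
python3 -m handwheel '[[[0.085,0.05,0],[0,0,0],1],[[0,0,0],[0,0,0],1],[[0,0,0.1],[0,0,0],1],[[0,0,0.1],[0,0,0],1],[[0,0,0.1],[0,0,0],1],[[0,0,0.08],[0,0,0],1],[[0,0,0],[0,0,0],1],[[0,0,0],[0,0,0],1]]'
python3 - <<'E'
from h import *
to([458,-331,227])
a=capture("side")[:,:,::-1];b=capture("top")[:,:,::-1]
l=cv2.resize(a[300:370,320:390],(420,420),interpolation=2); r=cv2.resize(b[213:268,388:438],(382,420),interpolation=2)
cv2.imwrite("pics/v4.png",cv2.convertScaleAbs(np.hstack([l,r]),alpha=1.6)[:, :800])
E
```

```text
t: 9.65
tcp_pos: [458.1, -331.0, 236.7]
eef_rot: [3.142, 0.0, 2.802]
wrist_force: [-0.1, -0.4, 0.5]
finger_gap: 12.1
t 9.65 tcp [ 458.1 -331.   236.7] rot [3.142 0.    2.802] F [-0.1 -0.4  0.5] gap 12.1 units [ 0.004 -0.     0.243]
```

View pics/v4.png

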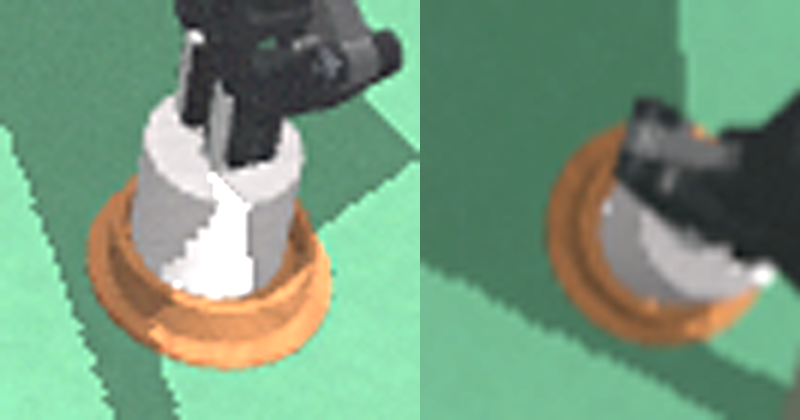

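The cap's rim is now just inside the holder's mouth, with similar gaps left and right in both views. Lowering the last 10 mm slowly.

```bash
python3 -m handwheel '[[[0,0,0.06],[0,0,0],1],[[0,0,0.06],[0,0,0],1],[[0,0,0.06],[0,0,0],1],[[0,0,0.04],[0,0,0],1],[[0,0,0],[0,0,0],1],[[0,0,0],[0,0,0],1]]'
python3 -m handwheel '[[[0,0,0.02],[0,0,0],1],[[0,0,0],[0,0,0],1]]'
```

```text
t: 10.5
tcp_pos: [458.1, -331.0, 227.9]
eef_rot: [3.142, 0.0, 2.802]
wrist_force: [-0.5, -0.2, -0.7]
finger_gap: 12.0
t: 10.75
tcp_pos: [458.1, -331.0, 227.0]
eef_rot: [3.141, -0.0, 2.802]
wrist_force: [-0.8, 0.0, -0.8]
finger_gap: 12.4
```

```bash
python3 -m handwheel '[[[0,0,0.02],[0,0,0],1],[[0,0,0],[0,0,0],1]]'; python3 -m handwheel '[[[0,0,0.02],[0,0,0],1],[[0,0,0],[0,0,0],1]]'
```

```text
t: 11.0
tcp_pos: [458.2, -331.0, 226.5]
eef_rot: [3.142, 0.0, 2.802]
wrist_force: [-0.7, 0.3, 2.5]
finger_gap: 12.1
t: 11.25
tcp_pos: [458.2, -330.9, 226.5]
eef_rot: [3.142, 0.001, 2.802]
wrist_force: [-1.1, 1.9, 7.1]
finger_gap: 12.3
```

Contact with the holder floor. Now easing off, opening, and retreating upward.

```bash
python3 -m handwheel '[[[0,0,-0.02],[0,0,0],1],[[0,0,0],[0,0,0],0.75],[[0,0,0],[0,0,0],0.6],[[0,0,0],[0,0,0],0.4],[[0,0,0],[0,0,0],0],[[0,0,0],[0,0,0],0],[[0,0,0],[0,0,0],0]]'
python3 -m handwheel '[[[0,0,-0.3],[0,0,0],0],[[0,0,-0.6],[0,0,0],0],[[0,0,-0.8],[0,0,0],0],[[0,0,-0.9],[0,0,0],0],[[0,0,-0.9],[0,0,0],0],[[0,0,-0.3],[0,0,0],0],[[0,0,0],[0,0,0],0],[[0,0,0],[0,0,0],0]]'
python3 - <<'E'
from h import *
to([445.4,36.8,360])
a=capture("side")[:,:,::-1];b=capture("top")[:,:,::-1]
cv2.imwrite("pics/s5full.png",a);cv2.imwrite("pics/t5full.png",b)
l=cv2.resize(a[300:370,320:390],(400,400),interpolation=2); r=cv2.resize(b[150:260,225:335],(400,400),interpolation=2)
cv2.imwrite("pics/v5.png",cv2.convertScaleAbs(np.hstack([l,r]),alpha=1.5))
E
```

```text
t: 12.12
tcp_pos: [458.1, -331.0, 226.3]
eef_rot: [3.142, 0.0, 2.802]
wrist_force: [0.3, 0.5, 0.8]
finger_gap: 85.6
t: 13.12
tcp_pos: [457.7, -330.8, 376.7]
eef_rot: [3.141, -0.003, 2.802]
wrist_force: [0.2, 0.4, -0.1]
finger_gap: 85.2
t 13.125 tcp [ 457.7 -330.8  376.7] rot [ 3.141e+00 -3.000e-03  2.802e+00] F [ 0.2  0.4 -0.1] gap 85.2 units [3.352 8.561 0.436]
```

View pics/v5.png

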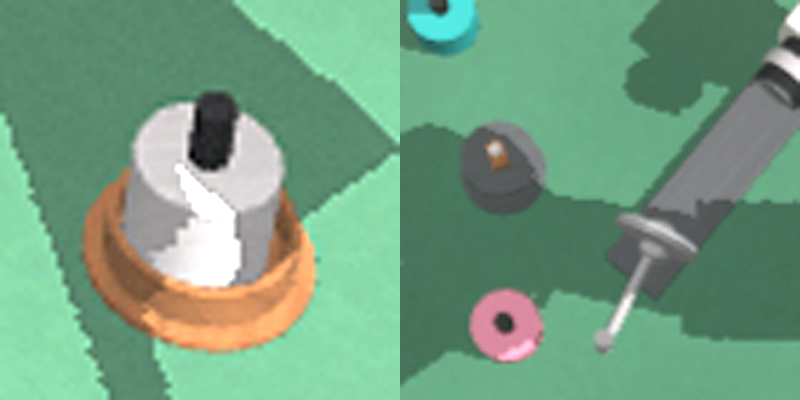

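The cap stands upright in the holder. The pearl is uncovered at about top px (250.8,190.3), and the post top is at about (280.3,243). Measuring both with masks, then moving over the post.

```bash
python3 - <<'E'
from h import *
np.set_printoptions(precision=1,suppress=True)
def cen(n,box,th):
    g=cv2.imread(f"pics/{n}5full.png").astype(float).min(2)[box[1]:box[3],box[0]:box[2]]
    w=np.clip(g-th,0,None); yy,xx=np.mgrid[box[1]:box[3],box[0]:box[2]]
    return (xx*w).sum()/w.sum(),(yy*w).sum()/w.sum(),g.max()
pt=cen("t",(247,187,256,195),110); ps=cen("s",(260,188,272,197),130)
print(pt,ps,tri(pt[:2],ps[:2]),plane("top",pt[:2],90),plane("side",ps[:2],90))
qt=cen("t",(276,239,286,248),110); print(qt,plane("top",qt[:2],140))
E
python3 -m handwheel '[[[0.37,0.95,0],[0,0,0],0],[[0.37,0.95,0],[0,0,0],0],[[0.37,0.95,0],[0,0,0],0],[[0.37,0.95,0],[0,0,0],0],[[0.37,0.95,0],[0,0,0],0],[[0.37,0.95,0],[0,0,0],0],[[0.37,0.95,0],[0,0,0],0],[[0.37,0.95,0],[0,0,0],0]]'
python3 -m handwheel '[[[0.38,0.95,0],[0,0,0],0],[[0,0,0],[0,0,0],0],[[0,0,0],[0,0,0],0]]'
```

```text
(np.float64(250.47826086956522), np.float64(190.42028985507247), np.float64(130.0)) (np.float64(262.8263888888889), np.float64(189.51388888888889), np.float64(199.0)) [574.  115.6  99.2] [576.8 115.7  90. ] [582.2 128.3  90. ]
(np.float64(282.8705583756345), np.float64(240.36548223350255), np.float64(165.0)) [449.2  32.5 140. ]
t: 14.22
tcp_pos: [447.5, -3.6, 377.4]
eef_rot: [-3.141, -0.002, 2.802]
wrist_force: [1.5, 1.0, -0.4]
finger_gap: 85.2
t: 14.6
tcp_pos: [446.1, 35.7, 377.7]
eef_rot: [-3.141, -0.001, 2.802]
wrist_force: [0.2, -1.2, 0.3]
finger_gap: 85.4
```

Now the viewer's axis needs pinning down. I'll rectify the first top picture along the estimated axis, onto planes at z=12 (bar) and z=90 (lens, mirror).

```bash
python3 - <<'E'
from h import *
np.set_printoptions(precision=1,suppress=True)
im=cv2.imread("pics/top0.png"); piv=np.array([520.5,-1]); a=np.radians(-38.3)
u=np.array([np.cos(a),np.sin(a)]); v=np.array([-u[1],u[0]])
K,D,R,o=cam("top")
def rect(z,k=2.3):
    X,Y=np.meshgrid(np.arange(-60,280,1/k),np.arange(48,-48,-1/k))
    P=np.dstack([piv[0]+u[0]*X+v[0]*Y,piv[1]+u[1]*X+v[1]*Y,np.full(X.shape,float(z))]).reshape(-1,3)
    q=cv2.projectPoints((P-o)@R,np.zeros(3),np.zeros(3),K,D)[0].reshape(*X.shape,2).astype(np.float32)
    r=cv2.remap(im,q[...,0],q[...,1],cv2.INTER_CUBIC); r=cv2.convertScaleAbs(r,alpha=1.8)
    for i in range(-50,280,50): cv2.line(r,(int((i+60)*k),0),(int((i+60)*k),6),(0,255,255),1)
    cv2.line(r,(0,int(48*k)),(20,int(48*k)),(0,255,255),1);return r
cv2.imwrite("pics/rect.png",np.vstack([rect(12),rect(90)]))
E
```

```text
(no output)
```

View pics/rect.png

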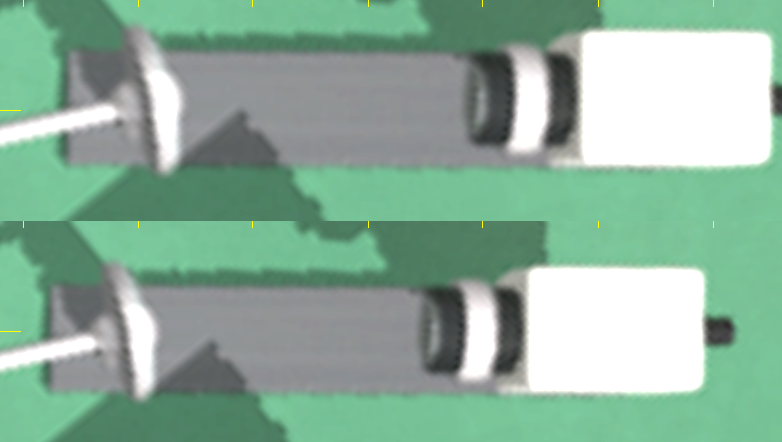

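Rectified picture: the bar edges (y≈52 and 165), lens (y≈330) and plug (y≈331) all lie on the assumed axis to within 0.5 mm and 0.3°. The lens front is at 124–127 mm and the plug end at 260 mm, so the pivot is right too. The mirror has to turn about 38.2° from rest, and the post moves (-6,-55) mm. Lowering onto the lever.

```bash
python3 -m handwheel '[[[0.04,0,0.6],[0,0,0],0],[[0,0,0.6],[0,0,0],0],[[0,0,0.6],[0,0,0],0],[[0,0,0.4],[0,0,0],0],[[0,0,0.24],[0,0,0],0],[[0,0,0],[0,0,0],0],[[0,0,0],[0,0,0],0]]'
python3 -m handwheel '[[[0,0,0],[0,0,0],0.3],[[0,0,0],[0,0,0],0.5],[[0,0,0],[0,0,0],0.65],[[0,0,0],[0,0,0],0.75],[[0,0,0],[0,0,0],0.85],[[0,0,0],[0,0,0],1],[[0,0,0],[0,0,0],1],[[0,0,0],[0,0,0],1]]' 40
python3 - <<'E'
from h import *
to([444,36,280]); p=observe()["tcp_pos"]; y=observe()["eef_rot"][2]
print("jaw coord",p[:2]@[np.sin(y),-np.cos(y)],"expected",np.array([443.6,35.5])@[np.sin(y),-np.cos(y)])
E
```

```text
t: 15.48
tcp_pos: [444.9, 36.2, 281.2]
eef_rot: [3.141, 0.001, 2.801]
wrist_force: [0.3, -0.5, -0.3]
finger_gap: 85.5
t: 16.48
tcp_pos: [444.5, 36.7, 280.8]
eef_rot: [3.141, -0.0, 2.802]
wrist_force: [-1.9, 4.1, 2.4]
finger_gap: 10.7
t 16.475 tcp [444.5  36.7 280.8] rot [ 3.141 -0.     2.802] F [-1.9  4.1  2.4] gap 10.7 units [ 0.007 -0.02   0.021]
jaw coord 182.75515777147461 expected 181.33531530398682
```

The spring already pulls (+4 N in y), so the post was gripped slightly off its rest stop. I'll nudge back toward +y until the force flips, to fix the rest reference in the arm's own frame.

```bash
for i in 1 2 3; do python3 -m handwheel '[[[0,0.02,0],[0,0,0],1],[[0,0,0],[0,0,0],1]]' | grep -E 'tcp|force'; done
```

```text
tcp_pos: [444.8, 37.3, 280.8]
wrist_force: [-1.7, 3.0, 4.3]
tcp_pos: [445.1, 38.0, 280.8]
wrist_force: [-1.9, 1.8, 4.0]
tcp_pos: [445.4, 38.7, 280.8]
wrist_force: [-2.1, 1.5, 5.6]
```

```bash
for i in 1 2 3; do python3 -m handwheel '[[[0,0.02,0],[0,0,0],1],[[0,0,0],[0,0,0],1],[[0,0,0],[0,0,0],1]]' | grep -E 'tcp|force|gap'; done
```

```text
tcp_pos: [445.5, 39.1, 280.7]
wrist_force: [-3.3, -1.6, 6.0]
finger_gap: 11.0
tcp_pos: [445.7, 39.4, 280.7]
wrist_force: [-2.9, -3.9, 6.5]
finger_gap: 10.4
tcp_pos: [445.8, 39.8, 280.7]
wrist_force: [-4.2, -7.7, 7.4]
finger_gap: 10.6
```

The force turns at TCP y≈38.6, so the rest jaw coordinate is 184.8. The camera frame sits about 3.4 mm low in y, the same offset seen at the holder, so I'll work relative to rest: the target jaw coordinate is 184.8-54.2=130.6. Swinging along the arc.

```bash
python3 -m handwheel '[[[0,-0.14,0],[0,0,0],1],[[0,-0.15,0],[0,0,0],1],[[0,-0.15,0],[0,0,0],1],[[0,-0.15,0],[0,0,0],1],[[-0.02,-0.15,0],[0,0,0],1],[[0,0,0],[0,0,0],1]]'
python3 -m handwheel '[[[-0.05,-0.13,0],[0,0,0],1],[[-0.055,-0.13,0],[0,0,0],1],[[-0.055,-0.13,0],[0,0,0],1],[[-0.055,-0.13,0],[0,0,0],1],[[-0.055,-0.13,0],[0,0,0],1],[[0,0,0],[0,0,0],1],[[0,0,0],[0,0,0],1]]'
cat >>h.py <<'E'
def jaw():
    s=observe(); y=s["eef_rot"][2]; j=s["tcp_pos"][:2]@[np.sin(y),-np.cos(y)]; print("jaw",j.round(2)); return j
E
python3 -c "
from h import *
to([438.3,-16.4,281]);jaw()"
```

```text
t: 19.1
tcp_pos: [437.0, 13.0, 280.7]
eef_rot: [3.141, -0.0, 2.802]
wrist_force: [-2.4, 4.6, 4.7]
finger_gap: 10.8
t: 19.98
tcp_pos: [438.5, -14.9, 280.6]
eef_rot: [3.141, -0.001, 2.802]
wrist_force: [-2.2, 5.6, 4.6]
finger_gap: 10.7
t 19.975 tcp [438.5 -14.9 280.6] rot [ 3.141e+00 -1.000e-03  2.802e+00] F [-2.2  5.6  4.6] gap 10.7 units [-0.008 -0.038 -0.01 ]
jaw 132.09
```

```bash
python3 -m handwheel '[[[0,-0.037,0],[0,0,0],1],[[0,0,0],[0,0,0],1],[[0,0,0],[0,0,0],1]]'
python3 - <<'E'
from h import *
to([438.3,-16.4,281]);jaw()
b=capture("top")[:,:,::-1]; a=capture("side")[:,:,::-1]
cv2.imwrite("pics/t6full.png",b);cv2.imwrite("pics/s6full.png",a)
K,D,R,o=cam("top"); k=3.2
X,Y=np.meshgrid(np.arange(425,600,1/k),np.arange(140,-60,-1/k)[:640]); X,Y=Y*0+X,Y
def rect(im,z):
    gx,gy=np.meshgrid(np.arange(60,-65,-1/k),np.arange(600,425,-1/k))  # columns -y, rows -x
    P=np.dstack([gy,gx,np.full(gx.shape,float(z))]).reshape(-1,3)
    q=cv2.projectPoints((P-o)@R,np.zeros(3),np.zeros(3),K,D)[0].reshape(*gx.shape,2).astype(np.float32)
    return cv2.convertScaleAbs(cv2.remap(im,q[...,0],q[...,1],2),alpha=1.7)
r=rect(b,90); r0=rect(cv2.imread("pics/t5full.png"),90)
cv2.imwrite("pics/v6.png",np.hstack([r0,r]));print(r.shape)
E
```

```text
t: 20.35
tcp_pos: [438.4, -16.0, 280.6]
eef_rot: [3.14, 0.0, 2.802]
wrist_force: [-1.1, 6.7, 3.0]
finger_gap: 10.4
t 20.35 tcp [438.4 -16.  280.6] rot [3.14  0.    2.802] F [-1.1  6.7  3. ] gap 10.4 units [ 0.   -0.01 -0.01]
jaw 130.93
(560, 400, 3)
```

View pics/v6.png

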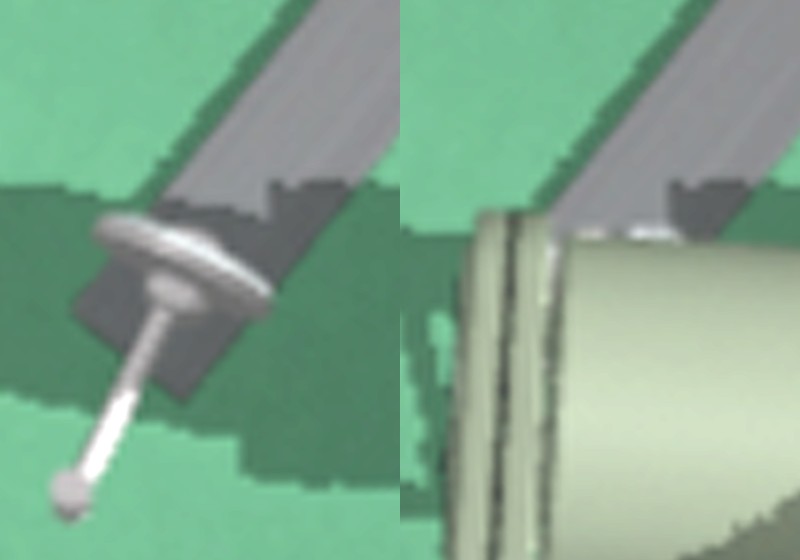

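The arm now hides the mirror from above. The left half (before the swing) shows the rod at -25.5°, matching the rest angle. I'll make one sharper pearl measurement from the stored pictures and compute the residual.

```bash
python3 - <<'E'
from h import *
np.set_printoptions(precision=1,suppress=True,linewidth=150)
for f in("t5","t6"):
    g=cv2.imread(f"pics/{f}full.png").astype(int); print(f);print(g[186:196,246:257,0])
g=cv2.imread("pics/s6full.png").astype(int);print(g[186:198,259:272,0])
for p in((250.8,190.3),(251,190)):print(plane("top",p,90))
print(plane("side",(265.2,191.7),90))
E
```

```text
t5
[[ 61  61  61  60  60  77  83  84  88  90  89]
 [ 61  60  61  60  59  60  60  60  75  86  89]
 [ 61  61  61  56  61  69  63  58  59  75  87]
 [ 61  61  60  64  94 105  80  59  60  60  77]
 [ 61  60  57 101 130 130 103  69  60  60  61]
 [ 60  61  57 104 126 123 105  70  56  62  62]
 [ 61  61  62  69  97 102  77  54  55  60  61]
 [ 61  62  61  54  52  55  45  43  48  57  60]
 [ 62  62  62  56  49  45  42  42  45  56  61]
 [ 63  61  62  61  53  43  38  40  39  53  60]]
t6
[[ 88  89  88  87  88  88  88  88  88  88  87]
 [ 88  88  89  87  87  88  88  87  87  86  86]
 [ 83  87  86  76  83  98  92  86  87  87  87]
 [ 61  76  71  67 121 152 125  91  88  88  88]
 [ 60  59  61 104 168 194 174 119  87  88  89]
 [ 59  59  55 109 165 193 188 135  85  90  90]
 [ 64  60  60  79 132 159 132  88  83  89  89]
 [ 70  60  61  59  65  66  62  64  70  83  88]
 [ 61  61  61  57  58  55  64  65  66  82  89]
 [ 71  65  60  60  54  46  53  57  55  78  88]]
[[ 56  54  52 128 216 222 219 213 161 112 107 109 109]
 [ 54  54 133 223 224 193 167 122 112 108 108 110 109]
 [ 56 106 169 177 125 116 111 103 105 109 108 110 109]
 [ 55  98 109 117 106 105 105 105 108 111 110 110 108]
 [ 57  66  81 112 107 100 111 108 100 109 112 109 112]
 [ 59  58  73 101 105 154 255 255 156 102 108 111 114]
 [ 63  67  73  90 111 205 252 255 217 102 108 107 112]
 [ 65  58  61  84 107 127 230 243 153 102 107 108 109]
 [ 67  60  55  83 110  75 109 125  82 111 109 110 108]
 [ 66  61  55  85 111 103  86 105  60  97 109 109 109]
 [ 61  53  54  85  95 107  84 105  96 109 109 107 108]
 [ 57  55  53  77  76  93  80  83  87  92 109 110 107]]
[577.1 114.9  90. ]
[577.9 114.4  90. ]
[580.5 115.6  90. ]
```

The pearl comes out at (577.0,114.7) in the top camera's frame. The side view agrees once its known +4 mm x bias is removed. That makes the turn 38.1° and the target jaw coordinate about 130.6. A last small nudge, a check, and hand in.

```bash
python3 -m handwheel '[[[0,-0.008,0],[0,0,0],1],[[0,0,0],[0,0,0],1],[[0,0,0],[0,0,0],1],[[0,0,0],[0,0,0],1]]'
python3 - <<'E'
from h import *
j=jaw(); d=capture("top")[:,:,::-1].astype(int)-cv2.imread("pics/t5full.png"); 
s=capture("side")[:,:,::-1].astype(int)-cv2.imread("pics/s5full.png")
print("holder change side",np.abs(s[318:370,325:385]).mean(),"jaw",jaw())
if abs(j-130.6)<0.8: print(job_done())
E
```

```text
t: 20.95
tcp_pos: [438.4, -16.2, 280.7]
eef_rot: [3.14, 0.001, 2.802]
wrist_force: [-0.5, 7.3, 2.8]
finger_gap: 10.8
jaw 130.71
jaw 130.66
holder change side 2.85982905982906 jaw 130.66179684987247
the job is handed in; nothing more can be done
None
```

The cap is in the holder, and I handed the job in at about 21 s with the gripper still holding the lever post at the angle I worked out. I had no view from the bench camera, so I never saw the pearl centred in the mirror.

- **Cap:** I lifted it straight up by its knob and lowered it into the holder. It touched the floor at 2.5 N and I pressed to about 7 N before easing off. A picture after release showed it upright in the holder, and the side view of the holder was almost unchanged at the end.
- **Mirror:** I found the lever's rest stop by feel, then swung it about 38.1° from there, which is the turn the measured pivot, lens and pearl positions call for. My final jaw-direction reading was 130.7 mm against a target of 130.6 mm. The holding force on the wrist was about 7 N, and the spring alone should account for about 3.7 N.

**Checks that disagreed or failed:**
- The arm's frame and the top camera differ by about 3.4 mm in y. I worked relative to the rest stop so this would not matter.
- The side camera reads about 4 mm too far in x compared with the top camera.
- The arm hid the mirror from the top camera after the swing, so the final angle rests on the arm's measured position. I estimate the line of sight is within 2–3 mm of the pearl.
- I did not measure the other items on the bench again at the end. No unexpected forces showed up during the moves.

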